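# Set out a stack of goat's cheeses on their display trays

## Robot

A 6-joint arm with a two-finger parallel gripper is mounted at the origin on the work surface. World frame = base frame: x ahead of the robot, y to its left, z up, the work surface at z = 0. Lengths are in m, angles in rad, forces in N, time in s.
With the tool pointing down it reaches from about 0.325 to 0.775 m from the base axis. Payload 5.5 kg.
Tool frame: the origin (TCP) lies at the very end of the fingers, on their centre line; the grasp point (between the pads) lies 19 mm behind it; z points along the fingers, y is the line along which they close (so a half turn about z gives the same grasp; the last joint's range is limited). The gripper opens to 85 mm and grips with 20 to 120 N. Pads are 22 mm wide; open, the fingers measure 114 mm over their backs; the gripper's body (76 mm by 85 mm) begins 54 mm behind the grasp point. The pads swing forward as they close: fully open they stand 13 mm farther back than shut.
Start: joints at [-1.281, 0.091, 1.231, -0, 1.82, -0.057], TCP at [0.204, -0.564, 0.231] pointing down, gripper open.
Joint ranges: [-2.87, 2.87], [-0.86, 2.18], [0.17, 2.46], [-1.51, 4.65], [0.06, 2.69], [-2.65, 2.65]. Speed limits (rad/s): [2.57, 2.57, 3.01, 3.14, 3.14, 3.14].

## Interface

Orientations are given as a rotation vector (axis times angle).
In Python, from station import * gives the robot as it stands. The module is installed in compiled form; this text tells all that it offers.
- The arm moves only by the tool drive_tool, never from a script. Its argument "rows" is a list of rows, each a list of 3 entries, a list of its own where there are three numbers: the opening, from 0 (shut) to 1 (fully open), then the shift along the tool's x, y, z in mm, then the turn about the tool's z in rad. In form: [[gripper, [dx, dy, dz], roll], ...]. A call has exactly 8 rows; each row shifts and turns the commanded pose from where the row before left it, along the tool's axes as they then stand; what a row does not reach is not made up. A row lasts 1/12 s, in which the tool goes at most 41.7 mm and 7.16 degrees, less where a joint would pass 70% of its speed; a pose out of reach is approached as far as the arm can. A call with a gripper value outside its range is refused whole. The fingers move at their own pace and stop on an object; "newtons" is the grip in N (left out, the last holds). Time passes only in rows, so rows that do not move let the fingers close, or fill a call up. It gives the time, the measured TCP pose, the force, the opening and the grip force at its end, in the units of the state.
- read_state(): the state, without advancing time (a new reading comes with each control period).
- read_camera(name): name is "scene" or "top" or "wrist"; returns the picture (420x560x3 uint8, red, green, blue); there is no depth.
- get_calibration(name): a dict with "vfov" (degrees; the focal length in pixels is half the picture's height over the tangent of half this angle, whatever the lens; pixels are square), "cx", "cy" (the principal point, pixels), "pose" (4x4, takes a point from camera to world coordinates). Camera axes: x right, y down, z forward; pixel columns grow to the right and rows downward; lengths in m; the calibration is good to about 2 mm. A picture is of the moment at which its call begins: read the wrist's pose just before it. get_calibration takes no time and is no camera call; for the wrist camera it gives the pose at the moment of the call.
- finish_job(): hands the job in; it is judged then, once.
The state is a dict: "t": time; "q": joint angles; "qvel": joint speeds; "tau": joint torques, N m; "tool_pos": TCP position; "tcp_rot": TCP orientation; "force": force on the tool from outside, world axes, zero at the start; "wrist_torque": the same for the moment, N m; "grip_width": opening from 0.0 (shut) to 1.0 (fully open); "finger_force": force on a finger pad.
Only numpy, scipy, OpenCV 4.12 (cv2) and the standard library are available. Lean on these libraries where they do the work, as an engineer would, in place of code of your own. Each camera call takes 0.05 s, during which the arm holds its last target. There are 200 camera calls.

## Task

The four little goat's cheeses stacked on the dark carrying board are to go on display: take the stack apart and set each cheese, upright as it stands, into the shallow wooden tray made for its shape and size, lying flat on the tray's floor inside the rim. Set them down rather than dropping them, do not tip one over, and leave the trays, the price card and the knife where they are.

Things in the scene. Friction and masses are not known exactly. Their poses are not given: they have to be found in the camera images.
- brick: The lowest cheese of the stack: an oblong brick, 124 (its x) by 62 (its y) by 44 mm high, about 0.32 kg, lying on a fixed dark wooden board 190 x 110 x 15 mm. Origin at the centre of its underside, z up. All four cheeses have the same firm straw-coloured waxed rind with a blank paper label on top, and are told apart by shape and size.
- drum: The second cheese from below, on the brick: a large round, 62 mm across and 40 mm high, about 0.12 kg. Origin at the centre of its underside, z up.
- square: The third cheese, on the drum: a square block 46 x 46 mm and 40 mm high, about 0.08 kg, sides along its x and y. Origin at the centre of its underside, z up.
- button: The top cheese, on the square: a small round, 34 mm across and 38 mm high, about 35 g. Origin at the centre of its underside, z up.
- brick_tray: The oblong tray, for the brick: inside 142 (its x) by 80 mm (its y), outside 154 by 92 mm. Pale wood, loose, 0.35 kg, lying on the counter; walls and floor 6 mm thick, 10 mm high outside, so the floor is 6 mm above the underside and the rim stands 4 mm above the floor; 9 mm of room on each side of its cheese. Origin at the centre of its underside, z up.
- drum_tray: The larger round tray, for the drum: 80 mm across inside, 92 mm outside. Pale wood, loose, 0.35 kg, lying on the counter; walls and floor 6 mm thick, 10 mm high outside, so the floor is 6 mm above the underside and the rim stands 4 mm above the floor; 9 mm of room on each side of its cheese. Origin at the centre of its underside, z up.
- square_tray: The square tray, for the square cheese: inside 64 x 64 mm, outside 76 x 76 mm, sides along its x and y. Pale wood, loose, 0.35 kg, lying on the counter; walls and floor 6 mm thick, 10 mm high outside, so the floor is 6 mm above the underside and the rim stands 4 mm above the floor; 9 mm of room on each side of its cheese. Origin at the centre of its underside, z up.
- button_tray: The smaller round tray, for the button: 52 mm across inside, 64 mm outside. Pale wood, loose, 0.35 kg, lying on the counter; walls and floor 6 mm thick, 10 mm high outside, so the floor is 6 mm above the underside and the rim stands 4 mm above the floor; 9 mm of room on each side of its cheese. Origin at the centre of its underside, z up.
- price_card: Bystander: a blank black price card standing upright in a clear foot, foot 34 (its x) by 70 mm (its y) and 10 mm high, card 4 mm thick and reaching up to 60 mm; loose, 90 g. Origin at the centre of its underside, z up.
- knife: Bystander: a short cheese knife lying on the counter along its x, dark wooden handle (85 mm long, 20 wide, 18 high) towards -x, steel blade 69 mm long towards +x; loose, 0.11 kg. Origin on the counter where handle and blade meet, z up.
There are look-alikes about, which are no part of the job. What is shaped like the brick but orange or pink is not meant.

How it is judged:
At the end, for the whole second after the job is handed in: Each cheese lies flat (tilt under 0.025 rad) on the floor of its own tray, underside 3 to 7.5 mm above the tray's, centre within 12 mm (round ones) or 14 mm (brick, square) of the tray's; brick along its tray within 0.2 rad, square within 0.3; all released and at rest (horizontal distance between brick and brick_tray below 0.014 m and z of brick in the frame of brick_tray between 0.003 and 0.0075 m and angle between each of brick, drum, square, button's own z axis and vertical below 0.025 rad and linear speed of each of brick, drum, square, button below 0.01 m/s and horizontal distance between drum and drum_tray below 0.012 m and z of drum in the frame of drum_tray between 0.003 and 0.0075 m and horizontal distance between square and square_tray below 0.014 m and z of square in the frame of square_tray between 0.003 and 0.0075 m and horizontal distance between button and button_tray below 0.012 m and z of button in the frame of button_tray between 0.003 and 0.0075 m and angle between the x axis of brick and the x axis of brick_tray, either way round below 0.2 rad and (angle between the x axis of square and the x axis of square_tray, either way round below 0.3 rad or angle between the x axis of square and the y axis of square_tray, either way round below 0.3 rad)); the robot touches nothing.
It fails at once if a cheese is dropped: it moves faster than 0.6 m/s (a fall of about 20 mm) while the fingers are not touching it ((linear speed of brick above 0.6 m/s and contact force between the fingers and brick below 0.05 N) or (linear speed of drum above 0.6 m/s and contact force between the fingers and drum below 0.05 N) or (linear speed of square above 0.6 m/s and contact force between the fingers and square below 0.05 N) or (linear speed of button above 0.6 m/s and contact force between the fingers and button below 0.05 N)).
It fails at once if a cheese is tipped by more than 0.6 rad (angle between any of brick, drum, square, button's own z axis and vertical above 0.6 rad).
It fails at once if a tray is moved by more than 35 mm (distance of any of brick_tray, drum_tray, square_tray, button_tray from where it was at the start of the episode above 0.035 m).
It fails at once if the price card or the knife is moved by more than 30 mm, or the card is knocked over (distance of any of price_card, knife from where it was at the start of the episode above 0.03 m or angle between price_card's own z axis and vertical above 0.5 rad).
It also fails if it takes over 112 s, if anything falls off the work surface, if the arm or the gripper's body presses on something with over 40 N, if the wrist force passes 120 N, or if a joint passes its speed limit or range.

## Working session

There is one attempt and no reset: what is moved stays moved. The work goes in short steps, Python scripts to look and compute and a tool call to move; the robot and the scene stay as the last step left them, time stands still between calls to the robot, and variables do not carry over. Pictures are saved under pics/ and viewed, at most 14 in all, crops included, and the job is handed in when it is done.

Besides the shell and the picture viewer there is one more tool, called after ">>>" as a command line: name --argument value ..., lists and objects as JSON in quotes. drive_tool: Moves the arm, as the interface text tells. Its arguments: {"type":"object","properties":{"rows":{"type":"array","items":{"type":"array"}},"newtons":{"type":"number"}},"required":["rows"]}

```bash
mkdir -p pics
cat > h.py <<'E'
from station import *
import numpy as np, cv2
from scipy.spatial.transform import Rotation as R
def K(c):
    f=210/np.tan(np.radians(c["vfov"])/2); return f,c["cx"],c["cy"]
def ray(c,u,v):
    f,cx,cy=K(c);P=np.array(c["pose"]);d=P[:3,:3]@np.array([(u-cx)/f,(v-cy)/f,1]);return P[:3,3],d/np.linalg.norm(d)
def onz(c,u,v,z):
    o,d=ray(c,u,v);return o+d*(z-o[2])/d[2]
def tri(a,b):
    A=np.zeros((3,3));y=np.zeros(3)
    for o,d in (a,b):
        M=np.eye(3)-np.outer(d,d);A+=M;y+=M@o
    p=np.linalg.solve(A,y);return p,[np.linalg.norm(np.cross(p-o,d))*1e3 for o,d in (a,b)]
def snap(n,f):
    c=get_calibration(n);im=read_camera(n)[:,:,::-1];cv2.imwrite(f"pics/{f}.png",im);return c,im
E
python3 - <<'E'
from h import *
for n in("scene","top","wrist"):
    c,_=snap(n,n+"0");print(n,c["vfov"],c["cx"],c["cy"],np.round(c["pose"],3).tolist())
    im=cv2.imread(f"pics/{n}0.png")
print(read_state())
E
```

```text
scene 50.988960982725594 277.94199736605015 214.80897225897448 [[-0.176, 0.568, -0.804, 1.439], [0.984, 0.091, -0.152, 0.15], [-0.013, -0.818, -0.575, 0.704], [0.0, 0.0, 0.0, 1.0]]
top 56.03596112033094 278.4467543612411 209.98665799986577 [[0.006, -0.993, 0.121, 0.471], [-1.0, -0.003, 0.023, -0.018], [-0.023, -0.121, -0.992, 1.143], [0.0, 0.0, 0.0, 1.0]]
wrist 69.05151559965111 276.63219987685363 216.2806553278623 [[0.34, -0.896, -0.285, 0.277], [-0.941, -0.324, -0.101, -0.538], [-0.002, 0.302, -0.953, 0.373], [0.0, 0.0, 0.0, 1.0]]
{'t': 0.15, 'q': array([-1.28071156e+00,  9.17236104e-02,  1.23161744e+00, -1.72903936e-05,
        1.81980845e+00, -5.66979590e-02]), 'qvel': array([-0.00016896, -0.00252847, -0.00518525, -0.0006313 ,  0.00199   ,
        0.00146677]), 'tau': array([ 2.06301906e-03, -4.59372318e+01, -4.18526423e+01, -3.94334916e-05,
        9.53176757e-03, -1.77514869e-05]), 'tool_pos': array([ 0.20385649, -0.56407738,  0.23038343]), 'tcp_rot': array([-3.09296552e+00, -5.41726640e-01,  3.10721941e-04]), 'force': array([-0.46963332,  0.54751183,  0.05970144]), 'wrist_torque': array([-0.01251607, -0.05757416, -0.02468479]), 'finger_force': 0.0, 'grip_width': 0.9993934312542522}
```

View pics/scene0.png

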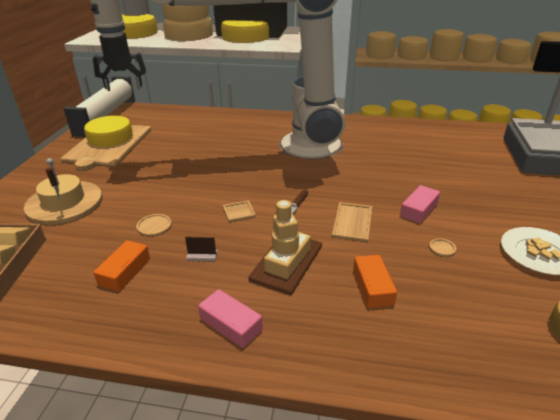

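View pics/top0.png

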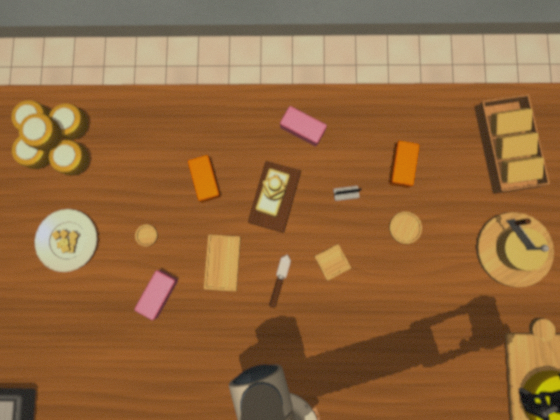

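The scene and top views show the following. The straw-coloured stack is on the dark board at scene (285,240) / top (273,190). The trays, by top-view pixel, are brick (222,263), drum (406,227), square (333,262) and button (146,236). Look-alikes for the brick are orange at top (203,178) and (405,163), and pink at (303,125) and (155,294). Other round cheeses are at (35,130), (525,250) and (545,390). By the description I choose the straw-coloured one on the board and check it in a crop.

```bash
cat > m.py <<'E'
from h import *
cs=get_calibration("scene");ct=get_calibration("top")
S=cv2.imread("pics/scene0.png");T=cv2.imread("pics/top0.png")
def crop(im,x0,y0,w,h,k):
    o=cv2.resize(im[y0:y0+h,x0:x0+w],None,fx=k,fy=k,interpolation=cv2.INTER_CUBIC)
    for x in range((x0+9)//10*10,x0+w,10):
        cv2.line(o,((x-x0)*k,0),((x-x0)*k,6),(255,255,255),1);cv2.putText(o,str(x),((x-x0)*k-8,16),0,.33,(255,255,255),1)
    for y in range((y0+9)//10*10,y0+h,10):
        cv2.line(o,(0,(y-y0)*k),(6,(y-y0)*k),(255,255,255),1);cv2.putText(o,str(y),(8,(y-y0)*k+4),0,.33,(255,255,255),1)
    return o
a=crop(T,240,155,70,80,5);b=crop(S,245,195,85,95,5)
a=cv2.copyMakeBorder(a,0,75,0,0,0);cv2.imwrite("pics/stack.png",np.hstack([a,b]))
for n,pt,ps in(("brick",(222,263),(353,221)),("drum",(406,227),(154,225)),("square",(333,262),(239,211)),("button",(146,236),(443,247))):
    r=[]
    for im,p,c in((T,pt,ct),(S,ps,cs)):
        lab=cv2.cvtColor(im,cv2.COLOR_BGR2HSV).astype(int)
        m=((lab[:,:,2]>150)&(lab[:,:,0]>10)).astype(np.uint8)
        w=np.zeros_like(m);w[p[1]-34:p[1]+34,p[0]-34:p[0]+34]=1;m=m*w
        m=cv2.morphologyEx(m,cv2.MORPH_CLOSE,np.ones((5,5)))
        cn=max(cv2.findContours(m,0,cv2.CHAIN_APPROX_NONE)[0],key=cv2.contourArea)
        q=np.array([onz(c,u,v,.01)[:2] for u,v in cn[:,0]])
        (cx,cy),sz,an=cv2.minAreaRect((q*1000).astype(np.float32))
        M=cv2.moments(cn);r.append(ray(c,M["m10"]/M["m00"],M["m01"]/M["m00"]))
        print(n,np.round([cx,cy,*sz,an],1),cv2.boundingRect(cn))
    p,e=tri(*r);print("   tri",np.round(p*1e3,1),np.round(e,1))
E
python3 m.py
```

```text
brick [458.3 171.1 190.2 193.    0.7] (188, 229, 68, 68)
brick [480.3 175.5 250.5 188.1   5.8] (319, 198, 68, 57)
   tri [448.5 167.  -18.7] [2.6 2.6]
drum [ 544.5 -354.4  190.6  125.7   88.7] (372, 211, 68, 45)
drum [ 511.8 -384.3  266.5  198.4   19.8] (120, 191, 68, 48)
   tri [ 547.8 -354.9   38.7] [9.1 9.1]
square [ 453.7 -146.   190.6  149.3   90. ] (299, 238, 68, 54)
square [ 484.7 -148.6  262.4  200.7   10.8] (205, 190, 68, 55)
   tri [ 451.3 -142.8  -17.9] [2.6 2.6]
button [5.025e+02 3.928e+02 1.294e+02 1.982e+02 4.000e-01] (112, 224, 68, 46)
button [475.1 400.2 170.9 194.6  83.1] (409, 213, 68, 48)
   tri [510.7 405.4  22.7] [1.2 1.2]
```

View pics/stack.png

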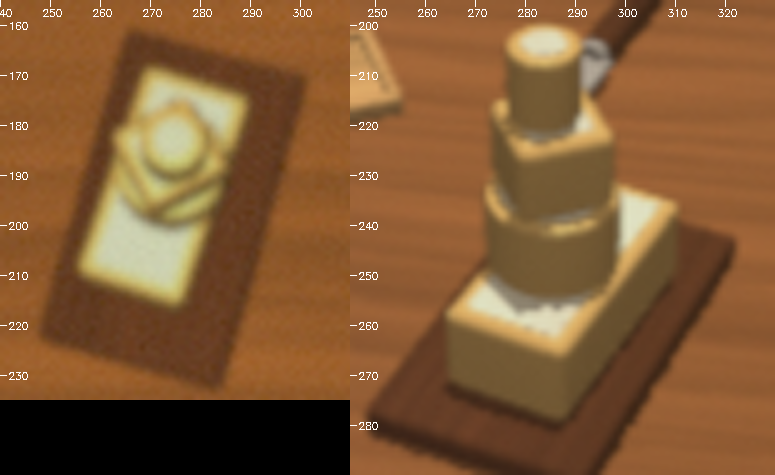

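The crop confirms straw-coloured rind with white labels on the dark board. The button top is at top (274.5,182.5) / scene (284,203). Next I redo the tray segmentation and measure the stack.

```bash
cat > m2.py <<'E'
from h import *
cs=get_calibration("scene");ct=get_calibration("top")
S=cv2.imread("pics/scene0.png");T=cv2.imread("pics/top0.png")
P=lambda *a:print(*[np.round(x,1) for x in a])
for n,pt,ps,ww in(("brick",(222,263),(353,221),38),("drum",(406,227),(154,225),26),("square",(333,262),(239,211),24),("button",(146,236),(443,247),20)):
    r=[]
    for im,p,c in((T,pt,ct),(S,ps,cs)):
        k=4;g=cv2.resize(im[p[1]-ww:p[1]+ww,p[0]-ww:p[0]+ww,1],None,fx=k,fy=k,interpolation=cv2.INTER_CUBIC)
        _,m=cv2.threshold(g,0,1,cv2.THRESH_OTSU);m=cv2.morphologyEx(m,cv2.MORPH_CLOSE,np.ones((13,13)))
        cn=max(cv2.findContours(m,0,cv2.CHAIN_APPROX_NONE)[0],key=cv2.contourArea)
        px=(cn[:,0]+.5)/k-.5+np.array(p)-ww
        q=np.array([onz(c,u,v,.01)[:2] for u,v in px])
        (cx,cy),sz,an=cv2.minAreaRect((q*1000).astype(np.float32))
        M=cv2.moments(cn);r.append(ray(c,*((np.array([M["m10"],M["m01"]])/M["m00"]+.5)/k-.5+np.array(p)-ww)))
        print(n,np.round([cx,cy,*sz,an],1))
    p,e=tri(*r);P("   tri",p*1e3,e)
tr=lambda n,a,b:print(n,*[np.round(x,1) for x in (lambda z:(z[0]*1e3,z[1]))(tri(ray(ct,*a),ray(cs,*b)))])
tr("button top",(274.5,182.5),(284,203))
tr("brick c1",(276,216),(310,236));tr("brick c2",(255.5,209),(288,266));tr("brick c3 ",(269.5,168.5),(265,257.5)) 
tr("brick c4 ",(289.5,174),(265,257.5))
for t in((269.5,168.5),(289.5,174),(276,216),(255.5,209)):P("brick top59",onz(ct,*t,.059)*1e3)
for t in((265,257.5),(288,266),(310,236)):P("  scene",onz(cs,*t,.059)*1e3)
for t in((263,181),(270,198.5),(286,188),(276,174)):P("sq139",onz(ct,*t,.139)*1e3)
for t in((273.5,216),(280,227),(297.5,222)):P("  scene",onz(cs,*t,.139)*1e3)
P("but",onz(ct,274.5,182.5,.177)*1e3,onz(cs,284,203,.177)*1e3)
for t in((272,231),(298.5,235)):P("drum edges scene",onz(cs,*t,.099)*1e3)
for t in((263,187),(285,190),(272,200)):P("drum edges top",onz(ct,*t,.099)*1e3)
for t in((347,187),(347,193.5),(335,192),(360,193)):P("card",onz(ct,*t,.01)*1e3)
for t in((288,256),(279,280),(273,305)):P("knife",onz(ct,*t,.01)*1e3)
E
python3 m2.py
```

```text
brick [458.2 170.1  93.3 155.5  86.5]
brick [455.4 169.   93.8 156.2  86.6]Traceback (most recent call last):
  File "m2.py", line 16, in <module>
    p,e=tri(*r);P("   tri",p*1e3,e)
                ~^^^^^^^^^^^^^^^^^^
  File "m2.py", line 4, in <lambda>
    P=lambda *a:print(*[np.round(x,1) for x in a])
                        ~~~~~~~~^^^^^
    return _wrapfunc(a, 'round', decimals=decimals, out=out)
    return _wrapit(obj, method, *args, **kwds)
    result = getattr(arr, method)(*args, **kwds)
numpy._core._exceptions._UFuncNoLoopError: ufunc 'multiply' did not contain a loop with signature matching types (dtype('<U6'), dtype('float64')) -> None
```

```bash
sed -i 's/\[np.round(x,1) for x in a\])$/[x if isinstance(x,str) else np.round(x,1) for x in a])/' m2.py; python3 m2.py
```

```text
brick [458.2 170.1  93.3 155.5  86.5]
brick [455.4 169.   93.8 156.2  86.6]
   tri [457.4 169.9   7.6] [0.7 0.7]
drum [ 560.4 -354.5   89.8   90.7   62. ]
drum [ 558.9 -356.6   90.5   90.6   63.3]
   tri [ 560.6 -355.4   10.1] [0.7 0.7]
square [ 461.2 -145.5   78.5   78.2   27.5]
square [ 457.6 -146.8   78.8   77.8   28. ]
   tri [ 461.1 -145.8   11.4] [0.3 0.3]
button [535.7 393.   63.   61.6  69. ]
button [535.3 392.8  61.1  63.5  12.6]
   tri [535.6 393.3   9.5] [0.1 0.1]
button top [657.1  15.6 178.3] [0.8 0.8]
brick c1 [585.7  41.4  37.2] [26.9 26.9]
brick c2 [622.   49.2 -26. ] [29.3 29.3]
brick c3  [721.    8.9  78.3] [23.9 23.9]
brick c4  [704.2 -21.3  58.8] [1.7 1.7]
brick top59 [720.1  33.1  59. ]
brick top59 [704.5 -23.   59. ]
brick top59 [586.3  14.   59. ]
brick top59 [605.6  71.   59. ]
  scene [704.2 -19.5  59. ]
  scene [724.   35.9  59. ]
  scene [610.1  70.7  59. ]
sq139 [668.7  45.9 139. ]
sq139 [623.   27.4 139. ]
sq139 [650.4 -13.7 139. ]
sq139 [687.2  12.4 139. ]
  scene [653.8  -8.1 139. ]
  scene [691.8  13.3 139. ]
  scene [667.8  47.8 139. ]
but [657.5  14.8 177. ] [655.  16. 177.]
drum edges scene [656.9 -11.7  99. ]
drum edges scene [662.   49.8  99. ]
drum edges top [660.2  48.3  99. ]
drum edges top [652.2 -10.8  99. ]
drum edges top [625.   23.8  99. ]
card [ 676.7 -190.    10. ]
card [ 657.6 -189.7   10. ]
card [ 661.9 -155.1   10. ]
card [ 659.1 -227.2   10. ]
knife [477.  -19.4  10. ]
knife [409.4   5.9  10. ]
knife [340.   22.4  10. ]
```

Both views agree within about 3 mm, and the heights fit the text. World positions in mm:

| Item | Centre (x, y) | Yaw |
|---|---|---|
| Button | (656, 15.5), top at z 178 | – |
| Square | (658, 19) | 31° |
| Drum | (657, 19) | – |
| Brick | (656, 25) | -17.5° |
| Brick tray | (457, 170) | -3.5° |
| Drum tray | (560, -355) | – |
| Square tray | (461, -146) | 27.5° |
| Button tray | (535.5, 393) | – |

Now I move above the button.

>>> drive_tool --rows '[[1,[26,-16,0],0],[1,[26,-16,0],0],[1,[26,-16,0],0],[1,[26,-16,0],0],[1,[26,-16,0],0],[1,[26,-16,0],0],[1,[26,-16,0],0],[1,[26,-16,0],0]]' --newtons 35

```text
t: 0.82
tool_pos: [0.3566, -0.3718, 0.231]
tcp_rot: [-3.094, -0.542, 0.0]
force: [0.5, -0.2, 0.2]
grip_width: 1.002
finger_force: 0.0
```

>>> drive_tool --rows '[[1,[26,-16,0],0],[1,[26,-16,0],0],[1,[26,-16,0],0],[1,[26,-16,0],0],[1,[26,-16,0],0],[1,[26,-16,0],0],[1,[26,-16,0],0],[1,[26,-16,0],0]]'

```text
t: 1.48
tool_pos: [0.5088, -0.1807, 0.231]
tcp_rot: [-3.094, -0.542, 0.001]
force: [0.2, -0.6, 0.1]
grip_width: 1.003
finger_force: 0.0
```

>>> drive_tool --rows '[[1,[26,-16,0],0],[1,[26,-16,0],0],[1,[26,-16,0],0],[1,[26,-16,0],0],[1,[26,-16,0],0],[1,[10,-8,0],0],[1,[0,0,0],-0.1],[1,[0,0,0],-0.08]]'

```text
t: 2.15
tool_pos: [0.61, -0.0509, 0.2304]
tcp_rot: [-3.03, -0.827, 0.003]
force: [0.2, 0.3, -0.7]
grip_width: 1.001
finger_force: 0.0
```

```bash
cat >> h.py <<'E'
def go(x,y,z,yaw):
    s=read_state();M=R.from_rotvec(s["tcp_rot"]).as_matrix();p=s["tool_pos"]*1e3
    ps=np.degrees(np.arctan2(M[1,0],M[0,0]))
    print("t",round(s["t"],2),"tcp",np.round(p,1),"yaw",round(ps,1),"tilt",np.round(M[2,2],4),"f",np.round(s["force"],1),"grip",round(s["grip_width"],3),round(s["finger_force"],1))
    print("delta tool",np.round(M.T@(np.array([x,y,z])-p),1),"roll",round(-np.radians(yaw-ps),3))
E
sleep 0.1
python3 - <<'E'
from h import *
go(656,15.5,148,31)
c,im=snap("wrist","w1");print(np.round(c["pose"],3).tolist())
E
```

```text
t 2.15 tcp [610.  -50.9 230.4] yaw 30.5 tilt -1.0 f [ 0.2  0.3 -0.7] grip 1.001 0.0
delta tool [ 73.5 -33.8  82.3] roll -0.008
[[0.508, -0.821, -0.262, 0.677], [-0.861, -0.484, -0.153, -0.011], [-0.001, 0.303, -0.953, 0.373], [0.0, 0.0, 0.0, 1.0]]
```

View pics/w1.png

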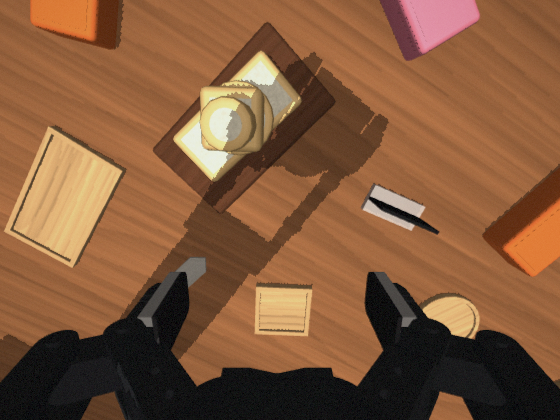

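The wrist view shows the button top at about (229,123), with the square's sides nearly parallel to the tool axes. I cross-check the button from this view, then go down in steps.

Run:
```python
from h import *
c=get_calibration("wrist")
print(np.round(onz(c,229,123,.177)*1e3,1))
for t in((200,88),(263,84),(208,156)):print(np.round(onz(c,*t,.139)*1e3,1))
for t in((263,52),(301,100),(213,182),(174,138)):print(np.round(onz(c,*t,.059)*1e3,1))
```

```text
[659.8  12.5 177. ]
[667.  46. 139.]
[692.1   8.9 139. ]
[627.3  19.6 139. ]
[720.9  29.5  59. ]
[703.7 -22.6  59. ]
[589.1  13.7  59. ]
[608.9  67.5  59. ]
```

>>> drive_tool --rows '[[1,[18,-8,0],0],[1,[20,-9,0],0],[1,[20,-9,0],0],[1,[15,-8,0],0],[1,[0,0,0],0],[1,[0,0,0],0],[1,[0,0,0],0],[1,[0,0,0],0]]'

```text
t: 2.87
tool_pos: [0.6555, 0.0132, 0.2315]
tcp_rot: [3.034, 0.815, -0.0]
force: [-0.2, 0.4, -0.0]
grip_width: 1.002
finger_force: 0.0
```

Run:
```python
from h import *
go(656,15.5,148,31)
```

```text
t 2.87 tcp [655.5  13.2 231.5] yaw 30.1 tilt -1.0 f [-0.2  0.4 -0. ] grip 1.002 0.0
delta tool [ 1.6 -1.8 83.5] roll -0.016
```

>>> drive_tool --rows '[[1,[2,-0.5,12],-0.03],[1,[0,0,15],0],[1,[0,0,15],0],[1,[0,0,15],0],[1,[0,0,14],0],[1,[0,0,8],0],[1,[0,0,4],0],[1,[0,0,0],0]]' --newtons 25

```text
t: 3.53
tool_pos: [0.6569, 0.0154, 0.1473]
tcp_rot: [-3.02, -0.862, 0.002]
force: [-0.3, -0.2, -0.3]
grip_width: 1.003
finger_force: 0.0
```

>>> drive_tool --rows '[[0.5,[0,0,0],0],[0.5,[0,0,0],0],[0.45,[0,0,0],0],[0.4,[0,0,0],0],[0.35,[0,0,0],0],[0.3,[0,0,0],0],[0.2,[0,0,0],0],[0.2,[0,0,0],0]]'

```text
t: 4.2
tool_pos: [0.6578, 0.0157, 0.1492]
tcp_rot: [3.02, 0.863, 0.002]
force: [1.3, 0.4, 5.1]
grip_width: 0.387
finger_force: 25.1
```

Run:
```python
from h import *
go(656,15.5,148,31)
```

```text
t 4.2 tcp [657.8  15.7 149.2] yaw 31.9 tilt -1.0 f [1.3 0.4 5.1] grip 0.387 25.1
delta tool [-1.6 -0.7  1.2] roll 0.016
```

>>> drive_tool --rows '[[0.2,[0,0,-3],0],[0.2,[0,0,-6],0],[0.2,[0,0,-10],0],[0.2,[0,0,-14],0],[0.2,[0,0,-14],0],[0.2,[0,0,-10],0],[0.2,[0,0,-4],0],[0.2,[3,-12,0],0]]'

```text
t: 4.87
tool_pos: [0.6545, 0.026, 0.2114]
tcp_rot: [3.02, 0.859, 0.005]
force: [0.5, 0.2, -0.2]
grip_width: 0.388
finger_force: 24.9
```

>>> drive_tool --rows '[[0.2,[5,-22,0],0],[0.2,[6,-26,0],0],[0.2,[7,-28,0],0],[0.2,[7,-28,0],0],[0.2,[7,-28,0],0],[0.2,[7,-28,0],0],[0.2,[7,-28,0],0],[0.2,[7,-28,0],0]]'

```text
t: 5.53
tool_pos: [0.583, 0.2409, 0.2083]
tcp_rot: [-3.02, -0.864, 0.002]
force: [0.5, 0.5, 0.4]
grip_width: 0.391
finger_force: 24.9
```

>>> drive_tool --rows '[[0.2,[7,-28,0],0],[0.2,[7,-28,0],0],[0.2,[7,-28,0],0],[0.2,[7,-26,0],0],[0.2,[6,-24,0],0],[0.2,[4,-14,0],0],[0.2,[1,-6,0],0],[0.2,[0,0,0],0]]'

```text
t: 6.2
tool_pos: [0.5352, 0.3913, 0.2085]
tcp_rot: [3.019, 0.866, -0.002]
force: [-0.1, -1.4, -0.8]
grip_width: 0.384
finger_force: 24.9
```

Run:
```python
from h import *
go(535.5,393,16,31)
c,im=snap("wrist","w2");print(np.round(c["pose"],3).tolist())
snap("scene","s2")
```

```text
t 6.2 tcp [535.2 391.3 208.5] yaw 32.0 tilt -1.0 f [-0.1 -1.4 -0.8] grip 0.384 24.9
delta tool [  1.4  -1.3 192.5] roll 0.018
[[0.53, -0.808, -0.257, 0.601], [-0.848, -0.505, -0.16, 0.433], [-0.0, 0.303, -0.953, 0.351], [0.0, 0.0, 0.0, 1.0]]
```

View pics/w2.png

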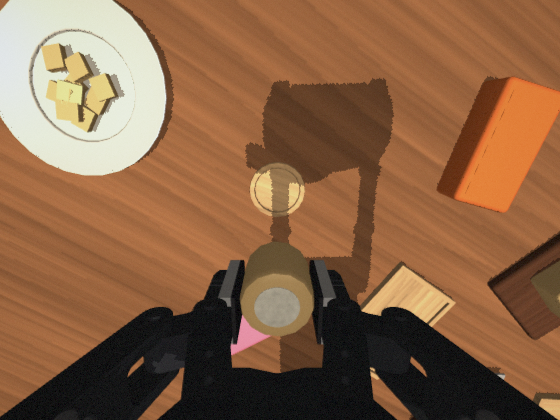

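The button hangs upright in the pads. Its tray is at (277,190) in this view. I check that and go down.

Run:
```python
from h import *
c=get_calibration("wrist")
print(np.round(onz(c,277,190,.01)*1e3,1))
```

```text
[537.4 389.6  10. ]
```

>>> drive_tool --rows '[[0.2,[1,-1,12],0],[0.2,[0,0,24],0],[0.2,[0,0,28],0],[0.2,[0,0,28],0],[0.2,[0,0,28],0],[0.2,[0,0,28],0],[0.2,[0,0,20],0],[0.2,[0,0,8],0]]'

```text
t: 6.97
tool_pos: [0.535, 0.3888, 0.0277]
tcp_rot: [3.019, 0.86, -0.011]
force: [-0.2, -0.4, -0.2]
grip_width: 0.387
finger_force: 24.9
```

>>> drive_tool --rows '[[0.2,[0,0,4],0],[0.2,[0,0,2],0],[0.2,[0,0,1.5],0],[0.2,[0,0,1.5],0],[0.2,[0,0,1.5],0],[0.2,[0,0,1],0],[0.2,[0,0,0],0],[0.2,[0,0,0],0]]'

```text
t: 7.63
tool_pos: [0.5366, 0.3917, 0.0221]
tcp_rot: [-3.02, -0.863, -0.001]
force: [-0.4, -0.3, -0.4]
grip_width: 0.388
finger_force: 24.9
```

Run:
```python
from h import *
go(535.5,393,16,31)
```

```text
t 7.63 tcp [536.6 391.7  22.1] yaw 31.9 tilt -1.0 f [-0.4 -0.3 -0.4] grip 0.388 24.9
delta tool [-0.2 -1.6  6.1] roll 0.016
```

>>> drive_tool --rows '[[0.2,[0,-1,1],0],[0.2,[0,0,1],0],[0.2,[0,0,1],0],[0.2,[0,0,1],0],[0.2,[0,0,0.5],0],[0.2,[0,0,0.5],0],[0.2,[0,0,0],0],[0.2,[0,0,0],0]]'

```text
t: 8.3
tool_pos: [0.536, 0.3924, 0.0168]
tcp_rot: [-3.021, -0.863, 0.0]
force: [0.7, -0.1, -0.3]
grip_width: 0.391
finger_force: 24.9
```

Run:
```python
from h import *
go(535.5,393,16,31)
```

```text
t 8.3 tcp [536.  392.4  16.8] yaw 31.9 tilt -1.0 f [ 0.7 -0.1 -0.3] grip 0.391 24.9
delta tool [-0.1 -0.7  0.8] roll 0.016
```

>>> drive_tool --rows '[[0.2,[0,0,0.5],0],[0.2,[0,0,0.5],0],[0.2,[0,0,0.5],0],[0.2,[0,0,0],0],[0.2,[0,0,0],0],[0.2,[0,0,0],0],[0.2,[0,0,0],0],[0.2,[0,0,0],0]]'

```text
t: 8.97
tool_pos: [0.5361, 0.3926, 0.0163]
tcp_rot: [-3.02, -0.863, -0.001]
force: [-3.3, -1.3, 5.7]
grip_width: 0.39
finger_force: 25.3
```

Contact at TCP z 16.3, as predicted. I release gently, rise, and head back to the stack.

>>> drive_tool --rows '[[0.42,[0,0,0],0],[0.46,[0,0,0],0],[0.5,[0,0,0],0],[0.55,[0,0,0],0],[0.6,[0,0,0],0],[0.6,[0,0,-4],0],[0.6,[0,0,-8],0],[0.6,[0,0,-14],0]]'

```text
t: 9.63
tool_pos: [0.5352, 0.3919, 0.0404]
tcp_rot: [3.02, 0.863, -0.005]
force: [0.1, -0.2, 0.3]
grip_width: 0.606
finger_force: 0.0
```

>>> drive_tool --rows '[[0.6,[0,0,-20],0],[0.6,[0,0,-28],0],[0.6,[0,0,-30],0],[1,[0,0,-30],0],[1,[0,0,-30],0],[1,[0,0,-20],0],[1,[0,0,-10],0],[1,[0,0,0],0]]'

```text
t: 10.3
tool_pos: [0.5369, 0.3931, 0.2144]
tcp_rot: [-3.018, -0.863, -0.011]
force: [0.3, -0.3, 1.0]
grip_width: 1.006
finger_force: 0.0
```

Run:
```python
from h import *
go(658,19,195,32)
c,im=snap("wrist","w3");print(np.round(c["pose"],3).tolist())
```

```text
t 10.3 tcp [536.9 393.1 214.4] yaw 31.9 tilt -1.0 f [ 0.3 -0.3  1. ] grip 1.006 0.0
delta tool [-95.  381.6  18.6] roll -0.002
[[0.528, -0.811, -0.251, 0.602], [-0.849, -0.505, -0.155, 0.434], [-0.0, 0.295, -0.956, 0.357], [0.0, 0.0, 0.0, 1.0]]
```

View pics/w3.png

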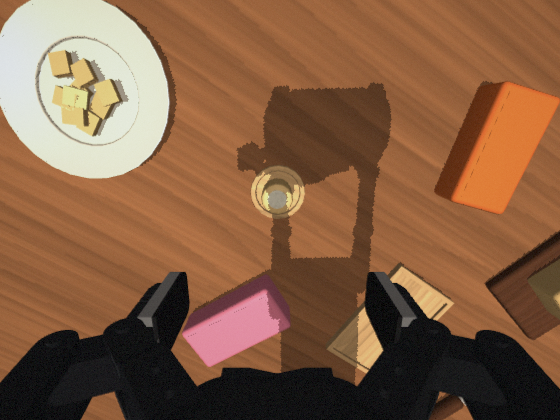

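The button stands centred in its tray at (277,193). Next is the square: I return and look at it from just short of the stack.

>>> drive_tool --rows '[[1,[-6,24,0],0],[1,[-8,32,0],0],[1,[-8,32,0],0],[1,[-8,32,0],0],[1,[-8,32,0],0],[1,[-8,32,0],0],[1,[-8,32,0],0],[1,[-8,32,0],0]]'

```text
t: 11.02
tool_pos: [0.6138, 0.1475, 0.2064]
tcp_rot: [-3.02, -0.863, 0.007]
force: [0.4, 1.0, -0.5]
grip_width: 1.0
finger_force: 0.0
```

>>> drive_tool --rows '[[1,[-8,32,0],0],[1,[-8,32,0],0],[1,[-8,32,0],0],[1,[-8,28,0],0],[1,[-5,10,0],0],[1,[0,0,0],0],[1,[0,0,0],0],[1,[0,0,0],0]]'

```text
t: 11.68
tool_pos: [0.6533, 0.0173, 0.2084]
tcp_rot: [-3.019, -0.865, 0.002]
force: [0.3, -0.1, -0.0]
grip_width: 1.001
finger_force: 0.0
```

Run:
```python
from h import *
go(658,19,107,32)
snap("top","t4");c,im=snap("wrist","w4");
S,_=snap("scene","s4");
from m import crop
a=crop(cv2.imread("pics/s4.png"),250,180,80,95,5)
cv2.imwrite("pics/st4.png",np.hstack([a,cv2.copyMakeBorder(cv2.imread("pics/w4.png")[:,180:560],0,55,0,0,0)]))
```

```text
t 11.68 tcp [653.3  17.3 208.4] yaw 32.0 tilt -1.0 f [ 0.3 -0.1 -0. ] grip 1.001 0.0
delta tool [  5.    1.2 101.4] roll -0.0
brick [458.3 171.1 190.2 193.    0.7] (188, 229, 68, 68)
brick [480.3 175.5 250.5 188.1   5.8] (319, 198, 68, 57)
   tri [448.5 167.  -18.7] [2.6 2.6]
drum [ 544.5 -354.4  190.6  125.7   88.7] (372, 211, 68, 45)
drum [ 511.8 -384.3  266.5  198.4   19.8] (120, 191, 68, 48)
   tri [ 547.8 -354.9   38.7] [9.1 9.1]
square [ 453.7 -146.   190.6  149.3   90. ] (299, 238, 68, 54)
square [ 484.7 -148.6  262.4  200.7   10.8] (205, 190, 68, 55)
   tri [ 451.3 -142.8  -17.9] [2.6 2.6]
button [5.025e+02 3.928e+02 1.294e+02 1.982e+02 4.000e-01] (112, 224, 68, 46)
button [475.1 400.2 170.9 194.6  83.1] (409, 213, 68, 48)
   tri [510.7 405.4  22.7] [1.2 1.2]
```

View pics/st4.png

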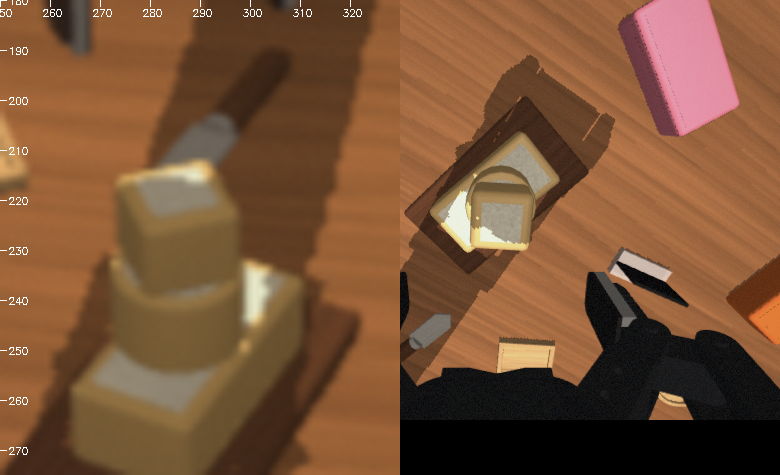

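The square still sits undisturbed on the drum, with its sides parallel to the tool. I go down and grip it.

>>> drive_tool --rows '[[1,[2,1,10],0],[1,[2,0,16],0],[1,[0,0,18],0],[1,[0,0,18],0],[1,[0,0,18],0],[1,[0,0,14],0],[1,[0,0,5],0],[1,[0,0,2],0]]' --newtons 30

```text
t: 12.5
tool_pos: [0.657, 0.0175, 0.1064]
tcp_rot: [-3.02, -0.864, 0.004]
force: [0.4, -0.1, -0.1]
grip_width: 0.998
finger_force: 0.0
```

>>> drive_tool --rows '[[0.7,[0,0,0],0],[0.65,[0,0,0],0],[0.6,[0,0,0],0],[0.56,[0,0,0],0],[0.5,[0,0,0],0],[0.4,[0,0,0],0],[0.35,[0,0,0],0],[0.35,[0,0,0],0]]'

```text
t: 13.17
tool_pos: [0.6584, 0.0171, 0.1099]
tcp_rot: [3.02, 0.863, 0.004]
force: [0.9, 0.6, 4.5]
grip_width: 0.543
finger_force: 30.9
```

Run:
```python
from h import *
go(658,19,107,32)
```

```text
t 13.17 tcp [658.4  17.1 109.9] yaw 31.9 tilt -1.0 f [0.9 0.6 4.5] grip 0.543 30.9
delta tool [ 0.7 -1.9  2.9] roll -0.002
```

>>> drive_tool --rows '[[0.35,[0,0,-3],0],[0.35,[0,0,-6],0],[0.35,[0,0,-10],0],[0.35,[0,0,-14],0],[0.35,[0,0,-14],0],[0.35,[0,0,-8],0],[0.35,[-6,1,0],0],[0.35,[-14,2,0],0]]'

```text
t: 13.83
tool_pos: [0.6431, 0.0046, 0.1644]
tcp_rot: [3.02, 0.865, 0.004]
force: [0.2, -0.2, -1.9]
grip_width: 0.541
finger_force: 30.4
```

>>> drive_tool --rows '[[0.35,[-24,3,0],0],[0.35,[-27,4,0],0],[0.35,[-27,4,0],0],[0.35,[-27,4,0],0],[0.35,[-27,4,0],0],[0.35,[-27,4,0],0],[0.35,[-27,4,0],0],[0.35,[-25,3,0],0]]'

```text
t: 14.5
tool_pos: [0.4774, -0.1339, 0.1631]
tcp_rot: [3.021, 0.863, -0.001]
force: [-0.0, 0.1, -0.7]
grip_width: 0.538
finger_force: 30.3
```

>>> drive_tool --rows '[[0.35,[-15,1,0],0],[0.35,[-7,0,0],0],[0.35,[0,0,0],0],[0.35,[0,0,0],0.05],[0.35,[0,0,0],0],[0.35,[0,0,0],0],[0.35,[0,0,0],0],[0.35,[0,0,0],0]]'

```text
t: 15.17
tool_pos: [0.4612, -0.145, 0.1631]
tcp_rot: [-3.04, -0.79, 0.0]
force: [0.0, -0.4, -0.6]
grip_width: 0.544
finger_force: 30.3
```

Run:
```python
from h import *
go(461,-146,17,28)
snap("wrist","w5")
```

```text
t 15.17 tcp [ 461.2 -145.   163.1] yaw 29.1 tilt -1.0 f [ 0.  -0.4 -0.6] grip 0.544 30.3
delta tool [ -0.6   0.8 146.1] roll 0.02
```

View pics/w5.png

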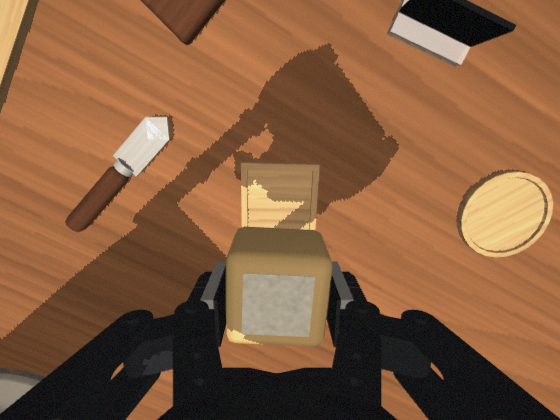

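The square hangs upright and aligned over its tray at (280,200). I go down.

>>> drive_tool --rows '[[0.35,[0,0,10],0.02],[0.35,[0,0,20],0],[0.35,[0,0,26],0],[0.35,[0,0,26],0],[0.35,[0,0,24],0],[0.35,[0,0,18],0],[0.35,[0,0,8],0],[0.35,[0,0,4],0]]'

```text
t: 15.88
tool_pos: [0.4598, -0.145, 0.025]
tcp_rot: [-3.047, -0.756, 0.004]
force: [0.4, -0.6, -1.0]
grip_width: 0.54
finger_force: 30.3
```

>>> drive_tool --rows '[[0.35,[0,0,2],0],[0.35,[0,0,1],0],[0.35,[0,0,1],0],[0.35,[0,0,1],0],[0.35,[0,0,1],0],[0.35,[0,0,0.5],0],[0.35,[0,0,0],0],[0.35,[0,0,0],0]]'

```text
t: 16.55
tool_pos: [0.4609, -0.1455, 0.0209]
tcp_rot: [3.049, 0.757, 0.0]
force: [0.8, -0.1, -0.6]
grip_width: 0.542
finger_force: 30.4
```

Run:
```python
from h import *
go(461,-146,17,28)
```

```text
t 16.55 tcp [ 460.9 -145.5   20.9] yaw 27.9 tilt -1.0 f [ 0.8 -0.1 -0.6] grip 0.542 30.4
delta tool [-0.2  0.5  3.9] roll -0.002
```

>>> drive_tool --rows '[[0.35,[0,0,1],0],[0.35,[0,0,1],0],[0.35,[0,0,0.5],0],[0.35,[0,0,0.5],0],[0.35,[0,0,0],0],[0.35,[0,0,0],0],[0.35,[0,0,0],0],[0.35,[0,0,0],0]]'

```text
t: 17.22
tool_pos: [0.4609, -0.1454, 0.0178]
tcp_rot: [3.049, 0.757, 0.0]
force: [0.4, -0.1, -1.3]
grip_width: 0.545
finger_force: 30.4
```

>>> drive_tool --rows '[[0.35,[0,0,0.5],0],[0.35,[0,0,0.5],0],[0.35,[0,0,0.5],0],[0.35,[0,0,0],0],[0.35,[0,0,0],0],[0.35,[0,0,0],0],[0.35,[0,0,0],0],[0.35,[0,0,0],0]]'

```text
t: 17.88
tool_pos: [0.4609, -0.1455, 0.0168]
tcp_rot: [3.049, 0.757, 0.0]
force: [-3.8, 1.4, 6.0]
grip_width: 0.543
finger_force: 30.9
```

>>> drive_tool --rows '[[0.57,[0,0,0],0],[0.61,[0,0,0],0],[0.65,[0,0,0],0],[0.7,[0,0,0],0],[0.74,[0,0,0],0],[0.75,[0,0,-4],0],[0.75,[0,0,-8],0],[0.75,[0,0,-14],0]]'

```text
t: 18.55
tool_pos: [0.46, -0.1451, 0.0416]
tcp_rot: [-3.047, -0.757, 0.003]
force: [-0.7, -0.2, -0.9]
grip_width: 0.751
finger_force: 0.0
```

>>> drive_tool --rows '[[0.75,[0,0,-20],0],[0.75,[0,0,-28],0],[1,[0,0,-30],0],[1,[0,0,-30],0],[1,[0,0,-20],0],[1,[10,-2,-6],0],[1,[20,-4,0],0],[1,[26,-6,0],0]]'

```text
t: 19.22
tool_pos: [0.5055, -0.1087, 0.1771]
tcp_rot: [3.049, 0.753, 0.002]
force: [-0.1, -0.5, -0.2]
grip_width: 1.003
finger_force: 0.0
```

>>> drive_tool --rows '[[1,[27,-6,0],0],[1,[27,-6,0],0],[1,[27,-6,0],0],[1,[27,-6,0],0],[1,[27,-6,0],0],[1,[26,-6,0],0],[1,[20,-4,0],0],[1,[10,-2,0],0]]'

```text
t: 19.88
tool_pos: [0.6552, 0.0207, 0.1742]
tcp_rot: [-3.047, -0.76, 0.003]
force: [-0.3, -0.2, -0.6]
grip_width: 1.002
finger_force: 0.0
```

Run:
```python
from h import *
go(657,19,66,28)
snap("top","t6");c,im=snap("wrist","w6");snap("scene","s6")
print(np.round(c["pose"],3).tolist())
```

```text
t 19.88 tcp [655.2  20.7 174.2] yaw 28.0 tilt -1.0 f [-0.3 -0.2 -0.6] grip 1.002 0.0
delta tool [  0.9   2.5 108.2] roll 0.0
[[0.47, -0.841, -0.268, 0.724], [-0.883, -0.448, -0.14, 0.058], [-0.002, 0.303, -0.953, 0.316], [0.0, 0.0, 0.0, 1.0]]
```

View pics/w6.png

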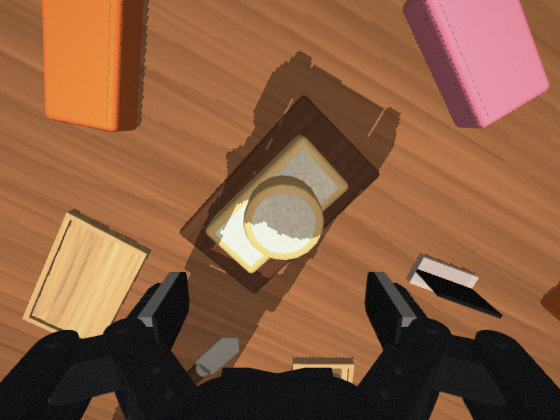

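The drum top is centred at (285,219) in this view. I convert that to a position.

Run:
```python
from h import *
c=get_calibration("wrist")
for p in((285,219),(246,219),(325,219)):print(np.round(onz(c,*p,.099)*1e3,1))
p=onz(c,285,219,.099)*1e3
go((p[0]+657)/2,(p[1]+19)/2,66,28)
```

```text
[662.4  16.5  99. ]
[648.6  42.4  99. ]
[676.5 -10.   99. ]
t 20.03 tcp [654.   18.9 174.6] yaw 28.0 tilt -1.0 f [-0.2 -0.8 -0.2] grip 1.001 0.0
delta tool [  4.7   3.8 108.6] roll -0.001
```

>>> drive_tool --rows '[[1,[2,1.5,10],0],[1,[2,1.5,16],0],[1,[0,0,20],0],[1,[0,0,20],0],[1,[0,0,20],0],[1,[0,0,14],0],[1,[0,0,6],0],[1,[0,0,2],0]]' --newtons 35

```text
t: 20.7
tool_pos: [0.6578, 0.0166, 0.0664]
tcp_rot: [-3.049, -0.756, 0.004]
force: [0.4, -0.1, -0.1]
grip_width: 1.003
finger_force: 0.0
```

>>> drive_tool --rows '[[0.85,[0,0,0],0],[0.82,[0,0,0],0],[0.79,[0,0,0],0],[0.76,[0,0,0],0],[0.7,[0,0,0],0],[0.6,[0,0,0],0],[0.5,[0,0,0],0],[0.5,[0,0,0],0]]'

```text
t: 21.37
tool_pos: [0.6597, 0.017, 0.07]
tcp_rot: [3.048, 0.757, 0.004]
force: [-0.6, -0.2, 6.2]
grip_width: 0.714
finger_force: 38.9
```

Run:
```python
from h import *
go(560,-355,140,28)
```

```text
t 21.37 tcp [659.7  17.   70. ] yaw 27.9 tilt -1.0 f [-0.6 -0.2  6.2] grip 0.714 38.9
delta tool [-262.   282.3  -70.3] roll -0.002
```

>>> drive_tool --rows '[[0.5,[0,0,-3],0],[0.5,[0,0,-6],0],[0.5,[0,0,-10],0],[0.5,[0,0,-14],0],[0.5,[0,0,-14],0],[0.5,[0,0,-12],0],[0.5,[0,0,-8],0],[0.5,[-6,6,-3],0]]'

```text
t: 22.03
tool_pos: [0.6575, 0.0099, 0.1414]
tcp_rot: [3.048, 0.759, 0.007]
force: [0.3, 0.6, -1.1]
grip_width: 0.712
finger_force: 38.2
```

>>> drive_tool --rows '[[0.5,[-12,13,0],0],[0.5,[-18,19,0],0],[0.5,[-20,22,0],0],[0.5,[-20,22,0],0],[0.5,[-20,22,0],0],[0.5,[-20,22,0],0],[0.5,[-20,22,0],0],[0.5,[-20,22,0],0]]'

```text
t: 22.7
tool_pos: [0.5995, -0.208, 0.1381]
tcp_rot: [-3.049, -0.757, 0.001]
force: [1.0, -0.1, -0.6]
grip_width: 0.713
finger_force: 38.2
```

>>> drive_tool --rows '[[0.5,[-20,22,0],0],[0.5,[-20,22,0],0],[0.5,[-20,22,0],0],[0.5,[-20,21,0],0],[0.5,[-15,15,0],0],[0.5,[-8,8,0],0],[0.5,[-3,3,0],0],[0.5,[0,0,0],0]]'

```text
t: 23.37
tool_pos: [0.5592, -0.3562, 0.1379]
tcp_rot: [-3.049, -0.755, 0.001]
force: [-0.3, 0.6, -1.7]
grip_width: 0.712
finger_force: 38.3
```

Run:
```python
from h import *
go(560,-355,17,28)
snap("wrist","w7")
```

```text
t 23.37 tcp [ 559.2 -356.2  137.9] yaw 27.8 tilt -1.0 f [-0.3  0.6 -1.7] grip 0.712 38.3
delta tool [  1.3  -0.6 120.9] roll -0.003
```

View pics/w7.png

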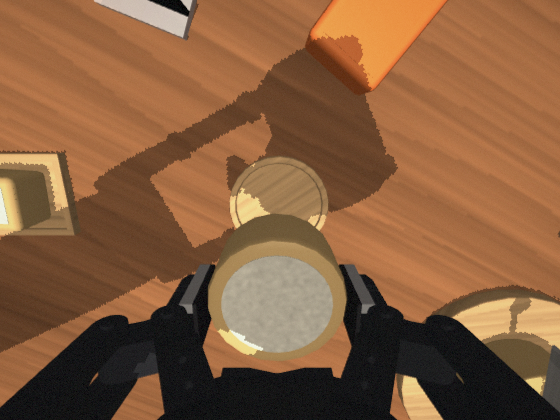

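The drum hangs level over its tray at (280,200). I go down.

>>> drive_tool --rows '[[0.5,[1,0,10],0],[0.5,[0,0,18],0],[0.5,[0,0,22],0],[0.5,[0,0,22],0],[0.5,[0,0,20],0],[0.5,[0,0,12],0],[0.5,[0,0,6],0],[0.5,[0,0,2],0]]'

```text
t: 24.08
tool_pos: [0.5604, -0.3539, 0.0247]
tcp_rot: [-3.047, -0.759, 0.002]
force: [-0.4, 0.2, -0.7]
grip_width: 0.712
finger_force: 38.3
```

>>> drive_tool --rows '[[0.5,[0,0,1.5],0],[0.5,[0,0,1],0],[0.5,[0,0,1],0],[0.5,[0,0,1],0],[0.5,[0,0,1],0],[0.5,[0,0,0],0],[0.5,[0,0,0],0],[0.5,[0,0,0],0]]'

```text
t: 24.75
tool_pos: [0.5606, -0.3552, 0.0209]
tcp_rot: [3.049, 0.757, 0.0]
force: [-0.6, 0.4, -2.3]
grip_width: 0.714
finger_force: 38.3
```

Run:
```python
from h import *
go(560,-355,17,28)
```

```text
t 24.75 tcp [ 560.6 -355.2   20.9] yaw 27.9 tilt -1.0 f [-0.6  0.4 -2.3] grip 0.714 38.3
delta tool [-0.5 -0.5  3.9] roll -0.002
```

>>> drive_tool --rows '[[0.5,[0,0,1],0],[0.5,[0,0,1],0],[0.5,[0,0,0.5],0],[0.5,[0,0,0.5],0],[0.5,[0,0,0],0],[0.5,[0,0,0],0],[0.5,[0,0,0],0],[0.5,[0,0,0],0]]'

```text
t: 25.42
tool_pos: [0.5606, -0.3552, 0.0178]
tcp_rot: [3.049, 0.757, 0.0]
force: [0.3, 0.0, -2.2]
grip_width: 0.712
finger_force: 38.3
```

>>> drive_tool --rows '[[0.5,[0,0,0.5],0],[0.5,[0,0,0.5],0],[0.5,[0,0,0.5],0],[0.5,[0,0,0],0],[0.5,[0,0,0],0],[0.5,[0,0,0],0],[0.5,[0,0,0],0],[0.5,[0,0,0],0]]'

```text
t: 26.08
tool_pos: [0.5606, -0.3553, 0.0169]
tcp_rot: [3.049, 0.757, 0.0]
force: [-3.2, 2.3, 4.0]
grip_width: 0.712
finger_force: 38.8
```

>>> drive_tool --rows '[[0.75,[0,0,0],0],[0.79,[0,0,0],0],[0.83,[0,0,0],0],[0.88,[0,0,0],0],[0.94,[0,0,0],0],[1,[0,0,-3],0],[1,[0,0,-8],0],[1,[0,0,-14],0]]'

```text
t: 26.75
tool_pos: [0.5598, -0.3546, 0.0403]
tcp_rot: [-3.047, -0.757, 0.003]
force: [0.5, -0.0, 0.5]
grip_width: 1.004
finger_force: 0.0
```

>>> drive_tool --rows '[[1,[0,0,-20],0],[1,[0,0,-26],0],[1,[0,0,-26],0],[1,[0,0,-20],0],[1,[0,0,-10],0],[1,[0,0,0],0],[1,[0,0,0],0],[1,[0,0,0],0]]'

```text
t: 27.42
tool_pos: [0.5601, -0.3548, 0.1415]
tcp_rot: [-3.047, -0.757, 0.003]
force: [-0.2, 0.3, -0.6]
grip_width: 1.001
finger_force: 0.0
```

Run:
```python
from h import *
go(656,25,140,-17.5)
snap("wrist","w8")
```

```text
t 27.42 tcp [ 560.1 -354.8  141.5] yaw 27.9 tilt -1.0 f [-0.2  0.3 -0.6] grip 1.001 0.0
delta tool [ 262.5 -290.8    1.9] roll 0.792
```

View pics/w8.png

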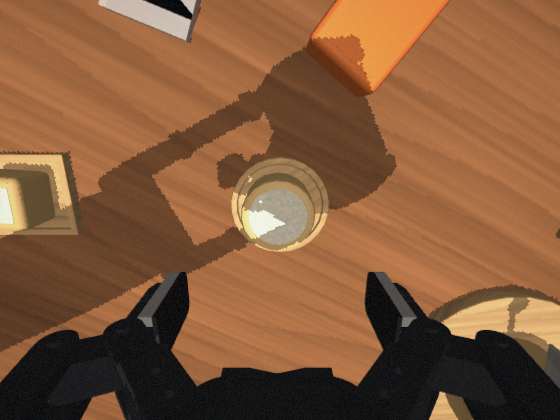

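The drum sits in its tray at (280,210). Now the brick: translate, then turn.

>>> drive_tool --rows '[[1,[10,-11,0],0],[1,[18,-20,0],0],[1,[22,-24,0],0],[1,[22,-24,0],0],[1,[22,-24,0],0],[1,[22,-24,0],0],[1,[22,-24,0],0],[1,[22,-24,0],0]]'

```text
t: 28.13
tool_pos: [0.6198, -0.1229, 0.1419]
tcp_rot: [-3.047, -0.758, 0.003]
force: [0.4, -0.2, -0.3]
grip_width: 0.999
finger_force: 0.0
```

>>> drive_tool --rows '[[1,[22,-24,0],0],[1,[22,-24,0],0],[1,[22,-24,0],0],[1,[20,-24,0],0],[1,[11,-13,0],0],[1,[4,-6,0],0],[1,[0,0,0],0.08],[1,[0,0,0],0.11]]'

```text
t: 28.8
tool_pos: [0.6549, 0.0241, 0.1421]
tcp_rot: [-3.108, -0.461, 0.003]
force: [-0.2, 0.1, 0.6]
grip_width: 1.0
finger_force: 0.0
```

>>> drive_tool --rows '[[1,[0,0,0],0.12],[1,[0,0,0],0.12],[1,[0,0,0],0.12],[1,[0,0,0],0.12],[1,[0,0,0],0.1],[1,[0,0,0],0.02],[1,[0,0,0],0],[1,[0,0,0],0]]'

```text
t: 29.47
tool_pos: [0.6553, 0.023, 0.1428]
tcp_rot: [3.106, -0.471, -0.001]
force: [-0.8, 1.0, 0.1]
grip_width: 1.005
finger_force: 0.0
```

Run:
```python
from h import *
go(656,25,21,-17.5)
snap("top","t9");c,im=snap("wrist","w9");snap("scene","s9")
```

```text
t 29.47 tcp [655.3  23.  142.8] yaw -17.2 tilt -1.0 f [-0.8  1.   0.1] grip 1.005 0.0
delta tool [  0.2  -2.1 121.8] roll 0.005
```

View pics/w9.png

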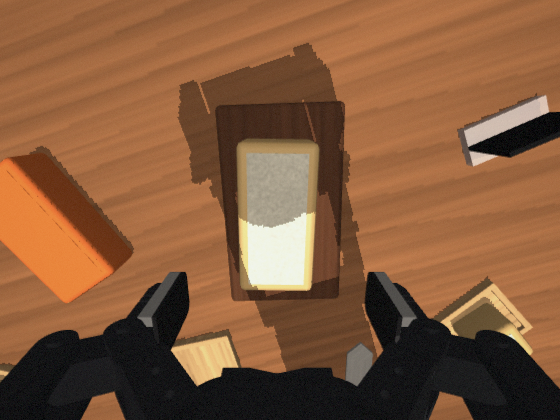

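The brick top has corners (237,141), (319,140), (313,290) and (240,290), aligned with the tool and centred between the fingers. I check its centre along the length.

Run:
```python
from h import *
c=get_calibration("wrist")
q=np.array([onz(c,*p,.059)*1e3 for p in((237,141),(319,140),(313,290),(240,290))]);print(np.round(q,1),q.mean(0))
go(*q.mean(0)[:2],21,-17.5)
```

```text
[[724.   32.2  59. ]
 [707.1 -24.5  59. ]
 [589.7  12.   59. ]
 [608.   70.7  59. ]] [657.16980322  22.61318073  59.        ]
t 29.62 tcp [655.5  23.2 143.1] yaw -17.3 tilt -1.0 f [-1.6  0.7 -0.1] grip 1.004 0.0
delta tool [  1.8   0.  122.1] roll 0.004
```

>>> drive_tool --rows '[[1,[1,-0.5,10],0],[1,[0,0,18],0],[1,[0,0,22],0],[1,[0,0,22],0],[1,[0,0,20],0],[1,[0,0,16],0],[1,[0,0,9],0],[1,[0,0,4],0]]' --newtons 50

```text
t: 30.28
tool_pos: [0.6554, 0.0234, 0.0194]
tcp_rot: [3.105, -0.474, -0.006]
force: [-0.2, -0.0, -0.1]
grip_width: 0.997
finger_force: 0.0
```

>>> drive_tool --rows '[[0.85,[0,0,0],0],[0.82,[0,0,0],0],[0.79,[0,0,0],0],[0.76,[0,0,0],0],[0.7,[0,0,0],0],[0.6,[0,0,0],0],[0.5,[0,0,0],0],[0.5,[0,0,0],0]]'

```text
t: 30.95
tool_pos: [0.6577, 0.0234, 0.0241]
tcp_rot: [-3.105, 0.474, -0.005]
force: [-0.0, 0.1, 5.1]
grip_width: 0.716
finger_force: 57.3
```

Run:
```python
from h import *
go(457,170,90,-17)
```

```text
t 30.95 tcp [657.7  23.4  24.1] yaw -17.4 tilt -1.0 f [-0.   0.1  5.1] grip 0.716 57.3
delta tool [-235.1  -80.1  -66.5] roll -0.006
```

>>> drive_tool --rows '[[0.5,[0,0,-3],0],[0.5,[0,0,-6],0],[0.5,[0,0,-10],0],[0.5,[0,0,-14],0],[0.5,[0,0,-14],0],[0.5,[0,0,-12],0],[0.5,[0,0,-8],0],[0.5,[-8,-3,-3],0]]'

```text
t: 31.62
tool_pos: [0.6516, 0.0279, 0.0954]
tcp_rot: [-3.105, 0.476, -0.008]
force: [0.2, 0.2, -2.1]
grip_width: 0.721
finger_force: 56.6
```

>>> drive_tool --rows '[[0.5,[-16,-5,0],0],[0.5,[-22,-7,0],0],[0.5,[-24,-8,0],0],[0.5,[-24,-8,0],0],[0.5,[-24,-8,0],0],[0.5,[-24,-8,0],0],[0.5,[-24,-8,0],0],[0.5,[-24,-8,0],0]]'

```text
t: 32.28
tool_pos: [0.4924, 0.141, 0.092]
tcp_rot: [-3.106, 0.474, 0.001]
force: [0.8, 1.1, -2.7]
grip_width: 0.715
finger_force: 56.6
```

>>> drive_tool --rows '[[0.5,[-22,-8,0],0],[0.5,[-14,-6,0],0],[0.5,[-7,-3,0],0],[0.5,[0,0,0],-0.06],[0.5,[0,0,0],-0.1],[0.5,[0,0,0],-0.08],[0.5,[0,0,0],0],[0.5,[0,0,0],0]]'

```text
t: 32.95
tool_pos: [0.4582, 0.1692, 0.0922]
tcp_rot: [3.14, -0.103, -0.0]
force: [0.3, 0.3, -3.2]
grip_width: 0.719
finger_force: 56.6
```

Run:
```python
from h import *
go(457,170,15,-3.5)
snap("wrist","w10")
```

```text
t 32.95 tcp [458.2 169.2  92.2] yaw -3.8 tilt -1.0 f [ 0.3  0.3 -3.2] grip 0.719 56.6
delta tool [-1.2 -0.8 77.2] roll -0.005
```

View pics/w10.png

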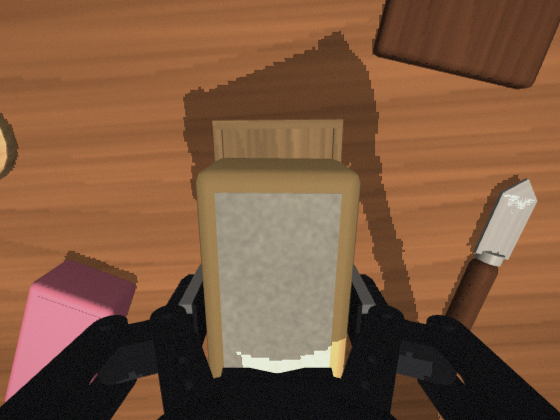

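The brick is aligned over its tray, whose rim shows at (213–343,121). The knife is well clear. I go down.

>>> drive_tool --rows '[[0.5,[-1,-0.5,8],0],[0.5,[0,0,14],0],[0.5,[0,0,16],0],[0.5,[0,0,14],0],[0.5,[0,0,9],0],[0.5,[0,0,5],0],[0.5,[0,0,3],0],[0.5,[0,0,1],0]]'

```text
t: 33.67
tool_pos: [0.4572, 0.1699, 0.022]
tcp_rot: [3.14, -0.1, -0.0]
force: [1.1, -0.5, -2.4]
grip_width: 0.717
finger_force: 56.6
```

>>> drive_tool --rows '[[0.5,[0,0,1],0],[0.5,[0,0,1],0],[0.5,[0,0,1],0],[0.5,[0,0,0.5],0],[0.5,[0,0,0],0],[0.5,[0,0,0],0],[0.5,[0,0,0],0],[0.5,[0,0,0],0]]'

```text
t: 34.33
tool_pos: [0.4573, 0.1699, 0.0189]
tcp_rot: [-3.14, 0.099, -0.0]
force: [-0.3, 0.3, -2.8]
grip_width: 0.718
finger_force: 56.6
```

Run:
```python
from h import *
go(457,170,15,-3.5)
```

```text
t 34.33 tcp [457.3 169.9  18.9] yaw -3.6 tilt -1.0 f [-0.3  0.3 -2.8] grip 0.718 56.6
delta tool [-0.3 -0.1  3.9] roll -0.002
```

>>> drive_tool --rows '[[0.5,[0,0,1],0],[0.5,[0,0,1],0],[0.5,[0,0,0.5],0],[0.5,[0,0,0.5],0],[0.5,[0,0,0],0],[0.5,[0,0,0],0],[0.5,[0,0,0],0],[0.5,[0,0,0],0]]'

```text
t: 35.0
tool_pos: [0.4573, 0.1699, 0.0158]
tcp_rot: [-3.14, 0.099, -0.0]
force: [0.1, -0.3, -2.4]
grip_width: 0.72
finger_force: 56.6
```

>>> drive_tool --rows '[[0.5,[0,0,0.5],0],[0.5,[0,0,0.5],0],[0.5,[0,0,0.5],0],[0.5,[0,0,0],0],[0.5,[0,0,0],0],[0.5,[0,0,0],0],[0.5,[0,0,0],0],[0.5,[0,0,0],0]]'

```text
t: 35.67
tool_pos: [0.4574, 0.1699, 0.0151]
tcp_rot: [-3.14, 0.099, -0.001]
force: [-4.6, -1.2, 5.5]
grip_width: 0.722
finger_force: 57.4
```

Contact. I release, rise, and move aside for a final look.

>>> drive_tool --rows '[[0.75,[0,0,0],0],[0.79,[0,0,0],0],[0.83,[0,0,0],0],[0.88,[0,0,0],0],[0.94,[0,0,0],0],[1,[0,0,-3],0],[1,[0,0,-8],0],[1,[0,0,-14],0]]'

```text
t: 36.33
tool_pos: [0.4563, 0.1696, 0.0385]
tcp_rot: [3.139, -0.099, -0.004]
force: [0.3, 0.5, -0.8]
grip_width: 1.001
finger_force: 0.0
```

>>> drive_tool --rows '[[1,[0,0,-20],0],[1,[0,0,-26],0],[1,[0,0,-26],0],[1,[0,0,-26],0],[1,[0,0,-20],0],[1,[0,10,-10],0],[1,[0,20,0],0],[1,[0,20,0],0]]'

```text
t: 37.0
tool_pos: [0.4543, 0.1193, 0.1684]
tcp_rot: [-3.14, 0.097, -0.003]
force: [0.5, -1.1, -1.0]
grip_width: 0.998
finger_force: 0.0
```

>>> drive_tool --rows '[[1,[0,25,0],0],[1,[0,25,0],0],[1,[0,25,0],0],[1,[0,25,0],0],[1,[0,20,0],0],[1,[0,0,0],0],[1,[0,0,0],0],[1,[0,0,0],0]]'

```text
t: 37.67
tool_pos: [0.4463, 0.0003, 0.1671]
tcp_rot: [-3.14, 0.1, 0.001]
force: [-0.4, 0.6, 0.1]
grip_width: 1.001
finger_force: 0.0
```

```bash
sed -n '1,/return o$/p' m.py > mc.py
python3 - <<'E'
from mc import *
snap("scene","sf");snap("top","tf")
go(457,170,15,-3.5)
S=cv2.imread("pics/sf.png");T=cv2.imread("pics/tf.png")
ts=[crop(T,*p,44,60,4) for p in((200,233),(384,197),(312,232),(124,206))]
ss=[crop(S,*p,44,60,4) for p in((331,185),(132,185),(217,175),(421,205))]
cv2.imwrite("pics/fin.png",np.vstack([np.hstack(ts),np.hstack(ss)]))
E
```

```text
t 37.77 tcp [446.4   0.9 167.2] yaw -3.6 tilt -1.0 f [-0.1 -0.1  0.5] grip 1.001 0.0
delta tool [   0.  -169.4  152.2] roll -0.001
```

View pics/fin.png

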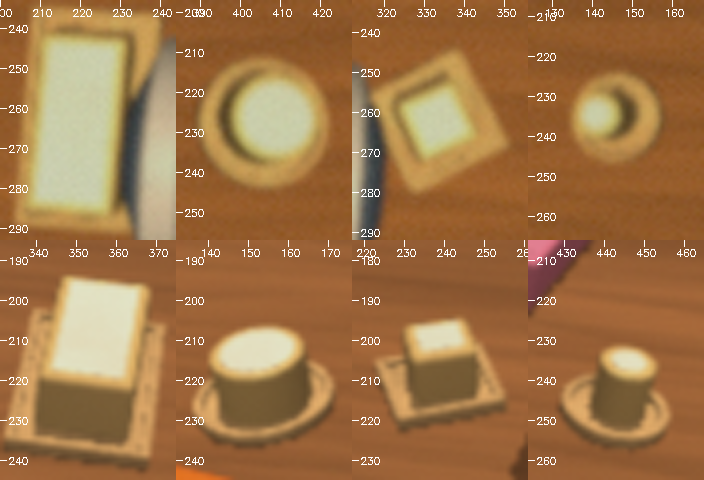

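All four cheeses stand inside their trays. In the top view the tops are at brick (219,263), drum (408.5,227), square (333,262.5) and button (141.5,235). I check the offsets numerically.

Run:
```python
from h import *
ct=get_calibration("top");cs=get_calibration("scene")
for n,p,s,z in(("brick 457 170",(219,263.5),(354.5,207.5),.05),("drum 560 -355",(408.5,227),(152,212.5),.046),("square 461 -146",(333,262.5),(239,199.5),.046),("button 535.5 393",(141.5,234.5),(446,238),.044)):
    q,e=tri(ray(ct,*p),ray(cs,*s));print(n,np.round(onz(ct,*p,z)*1e3,1),np.round(onz(cs,*s,z)*1e3,1),np.round(q*1e3,1),np.round(e,1))
```

```text
brick 457 170 [455.2 170.5  50. ] [458.2 170.9  50. ] [455.2 170.9  48. ] [0.1 0.1]
drum 560 -355 [ 558.2 -352.2   46. ] [ 559.7 -353.6   46. ] [ 558.6 -353.3   45.1] [0.9 0.9]
square 461 -146 [ 459.7 -143.    46. ] [ 462.6 -142.    46. ] [ 459.7 -143.    44. ] [0.2 0.2]
button 535.5 393 [534.5 391.7  44. ] [546.4 392.6  44. ] [535.  395.3  35.4] [0.4 0.4]
```

```bash
python3 -c "
from station import *
print(finish_job())"
```

```text
the job is handed in; nothing more can be done
None
```

The job is handed in at about 38 s of the 112 s allowed: all four cheeses are upright in their own trays, centred to about 4 mm in the last pictures and released; the judge's result was not shown.

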